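# Pack two take-away drink orders at the street cart

## Task

Pack the two take-away orders, each thing standing upright on the floor of a pocket of its own: the long carrier gets the square tea caddy in its middle pocket and the small milk tin and the coffee jar in the pockets at its two ends, and the short carrier gets the syrup bottle and the steel tumbler, one in each pocket. Set the things down rather than drop them, and leave the big tin, the sugar bowl and the drinking glass where they stand.

Things in the scene. Friction and masses are not known exactly. Their poses are not given: they have to be found in the camera images.
- long_carrier: Long grey plastic carrier, fixed to the counter: an open tray 272 mm long (its x) by 94 mm wide (its y), 22 mm high, with three square pockets in a row, each 84 mm square inside, walls 5 mm, floor 5 mm thick. Origin at the centre of its underside, on the counter; the pocket centres lie at x = -89, 0 and +89 mm, y = 0 in its frame, z up. It stands at one side of the counter (left or right), its row running roughly away from the robot.
- short_carrier: Short grey plastic carrier, fixed to the counter: an open tray 183 mm long (its x) by 94 mm wide (its y), 22 mm high, with two square pockets in a row, each 84 mm square inside, walls 5 mm, floor 5 mm thick. Origin at the centre of its underside, on the counter; the pocket centres lie at x = -44.5 and +44.5 mm, y = 0 in its frame, z up. It stands at the side where the long one is not.
- tea_caddy_mid (a point): Square tea caddy: a plain metal box with a dark metal lid, closed, 58 mm (its x) by 46 mm (its y), 74 mm high; the lid is the top 16 mm, set in 2 mm all round. About 0.25 kg. The point lies on its axis, half-way up; its z axis points up.
- milk_tin_mid (a point): Small milk tin: closed upright can with a paper label, 62 mm in diameter, 72 mm high (the taller and slimmer of the two tins). About 0.4 kg. The point lies on its axis, half-way up; its z axis points up.
- coffee_jar_mid (a point): Coffee jar: brown glass jar 62 mm in diameter with a black screw lid 58 mm in diameter, 77 mm high in all; the straight glass wall runs from the foot to 56 mm up. About 0.3 kg. The point lies on its axis, half-way up; its z axis points up.
- syrup_bottle_mid (a point): Syrup bottle: brown glass bottle with a short narrow neck and white cap, 82 mm high; the straight body is 58 mm in diameter from the foot to 60 mm up, then tapers to the neck. About 0.25 kg. The point lies on its axis, half-way up; its z axis points up.
- steel_tumbler_mid (a point): Steel tumbler: open, straight-sided stainless cup, mouth up, 60 mm in diameter, 70 mm high, wall 3 mm. About 0.15 kg. The point lies on its axis, half-way up; its z axis points up.
- big_tin_mid (a point): Big tin, not part of the orders: closed can with a paper label, 84 mm in diameter, 55 mm high (wider and lower than the small tin). Loose. The point lies on its axis, half-way up; its z axis points up.
- sugar_bowl_mid (a point): Sugar bowl, not part of the orders: white ceramic bowl, 84 mm across the rim, 50 mm high. Loose. The point lies on its axis, half-way up; its z axis points up.
- drinking_glass_mid (a point): Drinking glass, not part of the orders: empty clear glass, 78 mm across the mouth, 60 mm high. Loose. The point lies on its axis, half-way up; its z axis points up.
There are look-alikes about, which are no part of the job. What is shaped like the short_carrier but pink or purple is not meant.

How it is judged:
By the outcome, as a careful person would: the job done as asked, in the order asked, and still so for the second after the job is handed in, with the robot touching nothing.
It also fails if it takes over 120 s, if anything falls off the work surface, if the arm or the gripper's body presses on something with over 40 N, if the wrist force passes 120 N, or if a joint passes its speed limit or range.

## Robot

A 6-joint arm with a two-finger parallel gripper is mounted at the origin on the work surface. World frame = base frame: x ahead of the robot, y to its left, z up, the work surface at z = 0. Lengths are in m, angles in degrees, forces in N, time in s.
With the tool pointing down it reaches from about 0.3 to 0.75 m from the base axis. Payload 8.5 kg.
Tool frame: the origin (TCP) lies between the finger pads; the fingertips stand env.finger_overhang ahead of it and the grasp point (between the pads) lies 2 mm behind it (env.finger_overhang is the distance from the TCP to the fingertips, in m); z points along the fingers, y is the line along which they close (so a half turn about z gives the same grasp; the last joint's range is limited). The gripper opens to 85 mm and grips with 20 to 120 N. Pads are 22 mm wide; open, the fingers measure 114 mm over their backs; the gripper's body (76 mm by 85 mm) begins 54 mm behind the grasp point. The pads swing forward as they close: fully open they stand 13 mm farther back than shut.
Start: joints at [52.867, 21.807, 74.336, -0, 83.858, -12.336], TCP at [0.231, 0.499, 0.248] pointing down, gripper open.
Joint ranges: [-178.18, 178.18], [-50.72, 133.34], [12.68, 142.11], [-81.47, 261.47], [9.98, 163.14], [-165.26, 165.26]. Speed limits (degrees/s): [136.94, 136.94, 180, 180, 180, 180].

## Interface

Orientations are given as a 3x3 rotation matrix whose columns are the frame's x, y, z axes.
In Python, from rig import env gives the robot as it stands. The module is installed in compiled form; this text tells all that it offers.
- The arm moves only by the tool jog_arm, never from a script. Its arguments are lists of equal length, an entry for each row: "hand": the finger opening in m, from 0 to 0.0854; "travel": the shift along the world's x, y, z in m, a list of three; "yaw": the turn about the world's z in rad. A call has exactly 5 rows; each row shifts and turns the commanded pose from where the row before left it; what a row does not reach is not made up. A row lasts 1/8 s, in which the tool goes at most 62.5 mm and 10.7 degrees, less where a joint would pass 70% of its speed; a pose out of reach is approached as far as the arm can. A call is refused whole if a number of a shift passes 0.0625 or a number of a turn 0.188, either way. A call with a gripper value outside its range is refused whole. The fingers move at their own pace and stop on an object; "grip_force" is the grip in N (left out, the last holds). Time passes only in rows, so rows that do not move let the fingers close, or fill a call up. It gives the time, the measured TCP pose, the force, the opening and the grip force at its end, in the units of the state.
- env.observe(): the state, without advancing time (a new reading comes with each control period).
- env.get_image(name): name is "side" or "top" or "wrist"; returns the picture (420x560x3 uint8, red, green, blue); there is no depth.
- env.calibration(name): a dict with "fx", "fy", "cx", "cy" (pixels), "position" and "rotation" of the camera in the world; the wrist camera has in their place "hand_eye" (4x4, takes a point from camera to tool coordinates, whose origin is the TCP and whose axes are the flange's). Camera axes: x right, y down, z forward; pixel columns grow to the right and rows downward; lengths in m; the calibration is good to about 2 mm. A picture is of the moment at which its call begins: read the wrist's pose just before it. calibration takes no time and is no camera call.
- env.close_job(): hands the job in; it is judged then, once.
The state is a dict: "time_s": time; "q": joint angles; "qvel": joint speeds; "joint_efforts": joint torques, N m; "position": TCP position; "tool_rot": TCP orientation; "ft_force": force on the tool from outside, world axes, zero at the start; "wrist_torque": the same for the moment, N m; "grip_width": finger opening in m; "gripper_force": force on a finger pad.
Only numpy, scipy, OpenCV 4.12 (cv2) and the standard library are available. Lean on these libraries where they do the work, as an engineer would, in place of code of your own. Each camera call takes 0.05 s, during which the arm holds its last target. There are 200 camera calls.

## Working session

There is one attempt and no reset: what is moved stays moved. The work goes in short steps, Python scripts to look and compute and a tool call to move; the robot and the scene stay as the last step left them, time stands still between calls to the robot, and variables do not carry over. Pictures are saved under pics/ and viewed, at most 14 in all, crops included, and the job is handed in when it is done.

Besides the shell and the picture viewer there is one more tool, called after "Call:" in YAML: its name, and indented under it one key for each argument. jog_arm: Moves the arm, as the interface text tells. Its arguments: {"type":"object","properties":{"hand":{"type":"array"},"travel":{"type":"array"},"yaw":{"type":"array"},"grip_force":{"type":"number"}},"required":["hand","travel","yaw"]}

```bash
mkdir -p pics; python3 - <<'E'
from rig import env
import cv2,numpy as np
np.set_printoptions(precision=4,suppress=True)
s=env.observe();print(s['time_s'],s['position'],s['tool_rot'],s['grip_width'],env.finger_overhang)
for n in("top","side","wrist"):
    print(n,env.calibration(n)); im=env.get_image(n); cv2.imwrite(f"pics/{n}0.png",cv2.resize(im[:,:,::-1],(784,588),interpolation=cv2.INTER_CUBIC))
E
```

```text
0.0 [0.2305 0.4991 0.2477] [[-0.9078  0.4194 -0.0009]
 [ 0.4195  0.9078 -0.0012]
 [ 0.0003 -0.0015 -1.    ]] 0.08519488037879605 0.017
top {'fx': 469.86590276147155, 'fy': 469.86590276147155, 'cx': 272.52235004617876, 'cy': 215.42097036708049, 'position': array([0.3404, 0.0935, 1.146 ]), 'rotation': array([[-0.0055, -0.9918,  0.1278],
       [-0.9998,  0.0029, -0.0206],
       [ 0.0201, -0.1279, -0.9916]])}
side {'fx': 422.18192896401166, 'fy': 422.18192896401166, 'cx': 281.5566247488687, 'cy': 208.584980355438, 'position': array([-0.0491, -0.6464,  0.6576]), 'rotation': array([[ 0.8207, -0.3144,  0.477 ],
       [-0.5712, -0.4622,  0.6783],
       [ 0.0072, -0.8292, -0.559 ]])}
wrist {'fx': 303.78057463919333, 'fy': 303.78057463919333, 'cx': 280.5892144183323, 'cy': 210.24790864959863, 'hand_eye': array([[-0.0006, -0.9574, -0.2889,  0.0732],
       [ 1.    , -0.0009,  0.0008, -0.0004],
       [-0.001 , -0.2889,  0.9574, -0.1248],
       [ 0.    ,  0.    ,  0.    ,  1.    ]])}
```

View pics/top0.png

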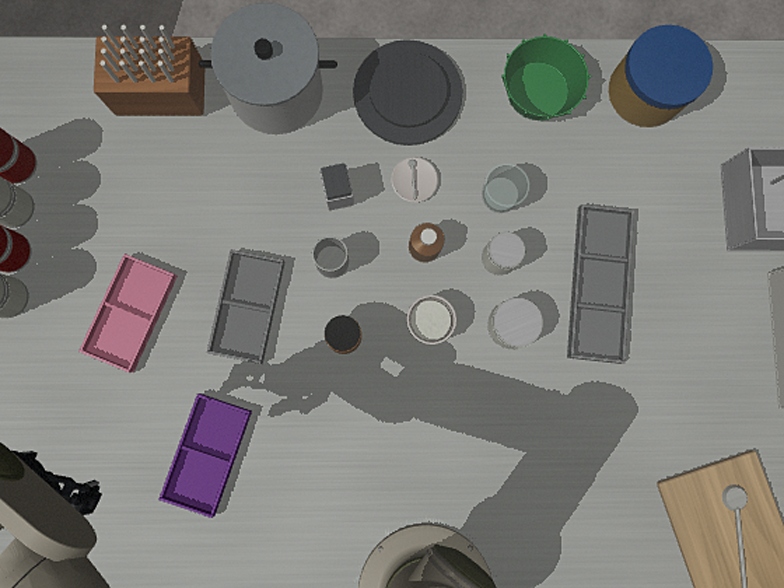

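View pics/side0.png

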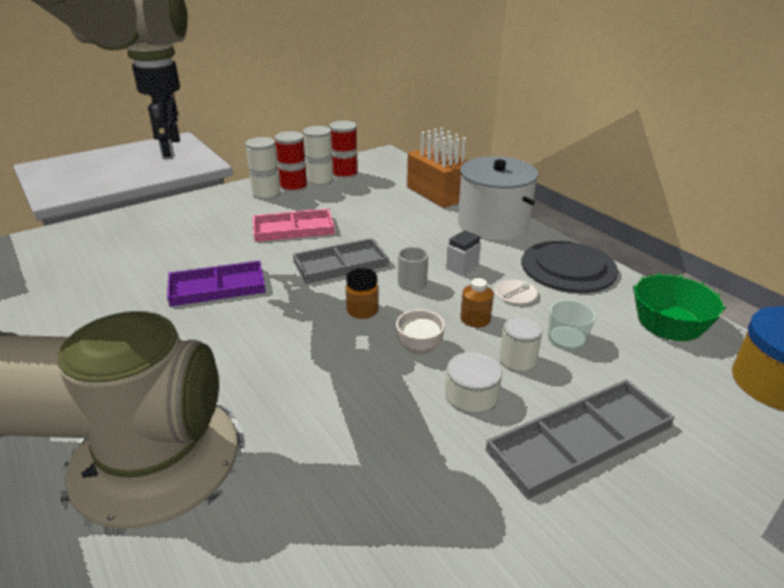

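The top view shows the grey short carrier at about (246,305) and the long one at (602,284). The objects are the caddy (337,186), tumbler (331,254), syrup (428,237), milk tin (506,250), jar (342,333), bowl (432,320), big tin (518,322) and glass (506,188). The side view agrees. I'll enlarge both for exact readings.

```bash
python3 - <<'E'
import cv2
from rig import env
t=env.get_image("top")[:,:,::-1];s=env.get_image("side")[:,:,::-1]
cv2.imwrite("pics/tc.png",cv2.resize(t[105:265,205:460],None,fx=3,fy=3,interpolation=cv2.INTER_CUBIC)[:, :])
cv2.imwrite("pics/tl.png",cv2.resize(t[140:265,140:210],None,fx=4,fy=4,interpolation=cv2.INTER_CUBIC))
cv2.imwrite("pics/sc.png",cv2.resize(s[155:355,200:490],None,fx=2.75,fy=2.75,interpolation=cv2.INTER_CUBIC))
E
```

```text
(no output)
```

View pics/tc.png

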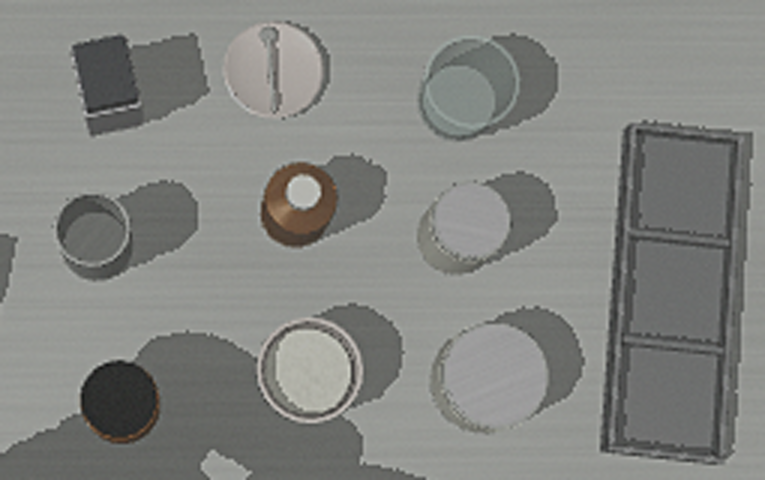

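View pics/tl.png

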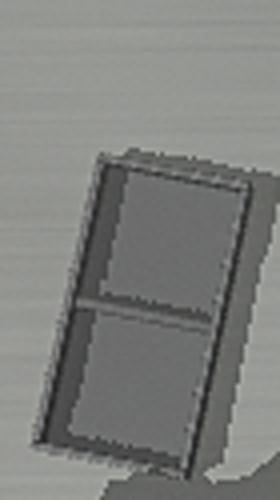

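View pics/sc.png

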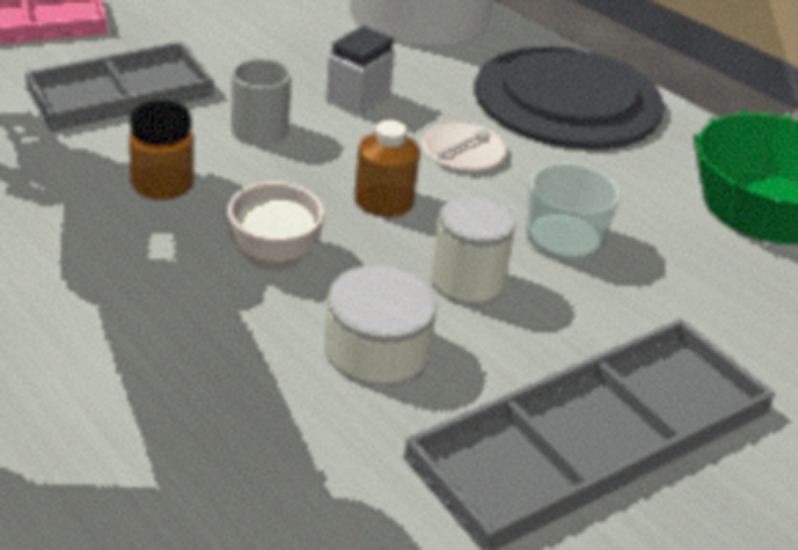

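The crops show the object tops and carrier rims clearly. I'll triangulate from my readings.

```bash
cat > h.py <<'E'
from rig import env
import numpy as np
from scipy.optimize import least_squares
np.set_printoptions(precision=4,suppress=True)
CR={'tc':('top',3,205,105),'tl':('top',4,140,140),'sc':('side',2.75,200,155)}
CAL={n:env.calibration(n) for n in('top','side')}
def full(crop,p):
    n,s,ox,oy=CR[crop];return n,np.array([(p[0]+.5)/s-.5+ox,(p[1]+.5)/s-.5+oy])
def proj(n,P):
    c=CAL[n];v=c['rotation'].T@(np.asarray(P)-c['position'])
    return np.array([c['fx']*v[0]/v[2]+c['cx'],c['fy']*v[1]/v[2]+c['cy']])
def tri(obs):
    o=[full(*x) for x in obs]
    r=least_squares(lambda P:np.concatenate([proj(n,P)-p for n,p in o]),[.4,0,.05]);return r.x,r.fun
def fixz(crop,p,z):
    n,q=full(crop,p);r=least_squares(lambda P:proj(n,[*P,z])-q,[.4,0]);return r.x
E
python3 - <<'E'
from h import *
T=dict(caddy=[(105.5,74),(364,45),.074],tumbler=[(93,230),(262,75),.07],syrup=[(304,191),(391,129),.082],milk=[(472,221),(476,220),.072],jar=[(119,399),(160,114),.077],bowl=[(311,369),(276,212),.05],big=[(494,375),(381,302),.055],glass=[(473,83),(573,192),.06])
for k,(a,b,z) in T.items():
    x,f=tri([('tc',a),('sc',b)]);print(k,x,'z text',z,'res',f.round(1),'top@z',fixz('tc',a,z),'side@z',fixz('sc',b,z))
q=np.array([fixz('tc',p,.074) for p in[(73,46),(125,36),(138,102),(86,113)]]);print('caddy',q,np.linalg.norm(np.roll(q,-1,0)-q,axis=1),[np.degrees(np.arctan2(*(q[(i+1)%4]-q[i])[::-1])) for i in range(4)])
# corners: far-left, far-right, near-right, near-left (robot view)
for nm,ct,tp,sp,L in[('long','tc',[(629,124),(739,137),(720,460),(603,452)],[(682,325),(770,395),(490,545),(410,450)],.272),('short','tl',[(103,155),(250,184),(188,475),(37,443)],[(183,47),(213,82),(50,122),(28,82)],.183)]:
    loc=np.array([[L/2,.047],[L/2,-.047],[-L/2,-.047],[-L/2,.047]])
    if nm=='short': so=[0,1,2,3]
    else: so=[0,1,2,3]
    def res(p,sep=False):
        c,s=np.cos(p[2]),np.sin(p[2]);r=[]
        for i in range(4):
            P=[p[0]+c*loc[i,0]-s*loc[i,1],p[1]+s*loc[i,0]+c*loc[i,1],p[3]]
            n,u=full(ct,tp[i]);r.append(proj(n,P)-u)
            n,u=full('sc',sp[i]);r.append(proj(n,P)-u)
        return np.concatenate(r)
    r=least_squares(res,[.4,0,0,.022]);p=r.x;print(nm,p,np.degrees(p[2]));print(r.fun.round(1).reshape(4,4))
    for d in((-.089,0,.089) if L>.2 else(-.0445,.0445)):print('  pocket',p[0]+np.cos(p[2])*d,p[1]+np.sin(p[2])*d)
E
```

```text
caddy [0.6855 0.1472 0.0673] z text 0.074 res [ 0.1 -0.1 -0.1  0. ] top@z [0.6831 0.147 ] side@z [0.6776 0.138 ]
tumbler [0.5599 0.1566 0.0677] z text 0.07 res [ 0. -0. -0.  0.] top@z [0.5594 0.1565] side@z [0.5576 0.1534]
syrup [ 0.5869 -0.0065  0.0811] z text 0.082 res [-0.2  0.3  0.4 -0.1] top@z [ 0.5874 -0.0068] side@z [ 0.585  -0.0072]
milk [ 0.5653 -0.1384  0.0697] z text 0.072 res [-0.3  0.4  0.4 -0.1] top@z [ 0.5657 -0.1386] side@z [ 0.5618 -0.14  ]
jar [0.4269 0.1358 0.0796] z text 0.077 res [-0.1  0.1  0.1 -0. ] top@z [0.4274 0.1357] side@z [0.4287 0.1394]
bowl [ 0.452  -0.013   0.0478] z text 0.05 res [-0.2  0.3  0.4 -0. ] top@z [ 0.4525 -0.0133] side@z [ 0.4494 -0.015 ]
big [ 0.4466 -0.1562  0.0516] z text 0.055 res [-0.2  0.2  0.3 -0. ] top@z [ 0.4468 -0.1558] side@z [ 0.4432 -0.1588]
glass [ 0.6807 -0.1454  0.0555] z text 0.06 res [-0.4  0.5  0.6 -0.2] top@z [ 0.6804 -0.1453] side@z [ 0.6735 -0.1487]
caddy [[0.7058 0.1726]
 [0.714  0.1318]
 [0.6605 0.1215]
 [0.6516 0.1621]] [0.0416 0.0545 0.0416 0.0552] [np.float64(-78.63326985370614), np.float64(-169.15677974603858), np.float64(102.32750909638276), np.float64(10.948198959992864)]
long [ 0.5198 -0.3149 -0.106   0.0126] -6.071303036189181
[[-1.   0.1 -1.2 -0.1]
 [-0.3 -0.4  1.4  1.7]
 [ 0.3  0.7  0.6 -0.4]
 [ 0.8 -0.6 -1.  -1. ]]
  pocket 0.4313455627078936 -0.30545402061266974
  pocket 0.5198463654871717 -0.3148671979414639
  pocket 0.6083471682664497 -0.32428037527025805
short [ 0.481   0.3046 -0.1941  0.0124] -11.122837713347815
[[-0.6 -0.4  0.   0. ]
 [ 0.4 -0.4  1.   1.5]
 [ 0.1  0.6  0.7 -0. ]
 [-0.7  1.1 -0.3 -1.1]]
  pocket 0.43728625632262524 0.3131438611589159
  pocket 0.5246144668015422 0.295974596336275
```

Heights come within a few mm of the text (caddy lid measures 54.8×41.6 mm, yaw ≈11°). The carriers' fit needs refining, so I'll check it with the wrist camera. First I'll move above the caddy.

Call:
jog_arm:
  hand: [0.085,0.085,0.085,0.085,0.085]
  travel:
    - [0.03,-0.0235,0]
    - [0.03,-0.0235,0]
    - [0.03,-0.0235,0]
    - [0.03,-0.0235,0]
    - [0.03,-0.0235,0]
  yaw: [0.042,0.042,0.042,0.042,0.042]
  grip_force: 30

```text
time_s: 0.88
position: [0.3815, 0.3809, 0.2483]
tool_rot: [[-0.976, 0.22, -0.0], [0.22, 0.976, -0.0], [0.0, -0.0, -1.0]]
ft_force: [-0.5, 0.8, -0.0]
grip_width: 0.0848
gripper_force: 0.0
```

Call:
jog_arm:
  hand: [0.085,0.085,0.085,0.085,0.085]
  travel:
    - [0.03,-0.0235,0]
    - [0.03,-0.0235,0]
    - [0.03,-0.0235,0]
    - [0.03,-0.0235,0]
    - [0.03,-0.0235,0]
  yaw: [0.042,0.042,0.042,0.042,0.042]

```text
time_s: 1.5
position: [0.5315, 0.2634, 0.2482]
tool_rot: [[-1.0, 0.011, -0.0], [0.011, 1.0, -0.0], [0.0, -0.0, -1.0]]
ft_force: [0.1, 0.2, -0.3]
grip_width: 0.0851
gripper_force: 0.0
```

Call:
jog_arm:
  hand: [0.075,0.075,0.075,0.075,0.075]
  travel:
    - [0.03,-0.0235,-0.01]
    - [0.03,-0.0235,-0.01]
    - [0.03,-0.0235,-0.01]
    - [0.03,-0.0235,-0.01]
    - [0.03,-0.0235,-0.01]
  yaw: [0.042,0.042,0.042,0.042,0.042]

```text
time_s: 2.12
position: [0.6815, 0.1459, 0.1978]
tool_rot: [[-0.98, -0.197, -0.0], [-0.197, 0.98, -0.0], [0.0, 0.0, -1.0]]
ft_force: [0.7, -0.3, 0.4]
grip_width: 0.0753
gripper_force: 0.0
```

```bash
cat >> h.py <<'E'
import cv2
from pathlib import Path
def st():
    s=env.observe();R=s['tool_rot'];print('t',round(s['time_s'],2),'p',s['position'],'closing deg',np.degrees(np.arctan2(R[1,1],R[0,1])).round(1),'tilt',R[:,2],'f',s['ft_force'],'w',round(s['grip_width'],4),'gf',s['gripper_force']);return s
def wshot(name):
    s=st();im=env.get_image('wrist');cv2.imwrite(f'pics/{name}.png',cv2.resize(im[:,:,::-1],(784,588),interpolation=cv2.INTER_CUBIC))
    np.savez(f'{name}.npz',p=s['position'],R=s['tool_rot'])
def wray(name,px):
    d=np.load(f'{name}.npz');c=env.calibration('wrist');H=c['hand_eye'];u=(np.array(px)+.5)/1.4-.5
    r=np.array([(u[0]-c['cx'])/c['fx'],(u[1]-c['cy'])/c['fy'],1])
    return d['p']+d['R']@H[:3,3], d['R']@H[:3,:3]@r
def wz(name,px,z):
    o,d=wray(name,px);return (o+d*(z-o[2])/d[2])[:2]
E
python3 -c "
from h import *
wshot('w1')"
```

```text
t 2.12 p [0.6815 0.1459 0.1978] closing deg 101.4 tilt [-0.0004 -0.     -1.    ] f [ 0.6659 -0.3187  0.3959] w 0.0753 gf 0.0
```

View pics/w1.png

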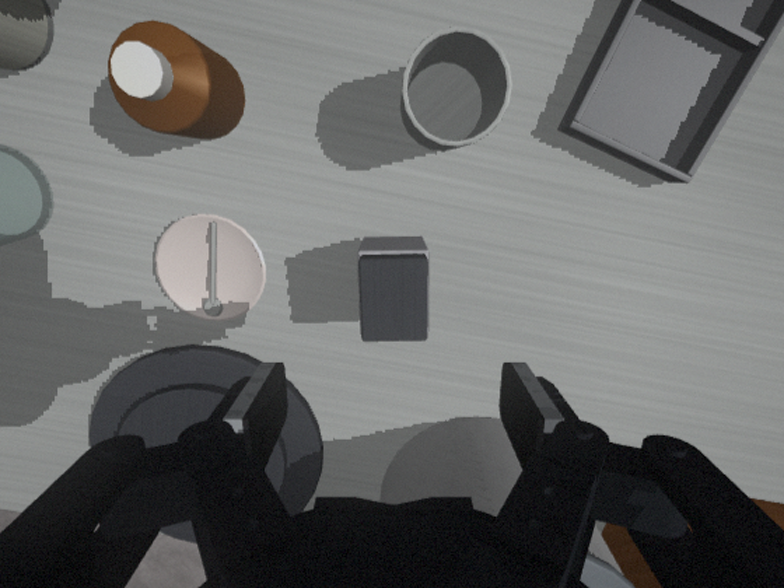

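The wrist view shows the caddy lid with corners (359,254), (428,254), (429,341) and (362,341), square to the fingers. It also shows the tumbler rim at (457,88), the syrup cap at (136,69), and the short carrier's far-end corners at about (572,126) and (688,182).

```bash
python3 - <<'E'
from h import *
for k,p,z in[('caddy',(394.5,297.5),.074),('tumbler',(457,88),.07),('syrup',(136,69),.082),('shortA',(688,181),.022),('shortB',(572,126),.022)]:print(k,wz('w1',p,z))
# two-view (top + wrist) heights
for k,p,t in[('caddy',(394.5,297.5),(105.5,74)),('tumbler',(457,88),(93,230)),('syrup',(136,69),(304,191))]:
    o,d=wray('w1',p);n,u=full('tc',t)
    r=least_squares(lambda v:proj(n,o+d*v[0])-u,[.2]);print(k,o+d*r.x[0],r.fun)
# carriers w/ z fixed
for nm,ct,tp,L in[('long','tc',[(629,124),(739,137),(720,460),(603,452)],.272),('short','tl',[(103,155),(250,184),(188,475),(37,443)],.183)]:
    q=np.array([fixz(ct,p,.022) for p in tp]);print(nm,q,q.mean(0),np.linalg.norm(np.roll(q,-1,0)-q,axis=1))
E
```

```text
caddy [0.6849 0.1471]
tumbler [0.5632 0.1571]
syrup [ 0.589  -0.0066]
shortA [0.5795 0.3306]
shortB [0.5616 0.2418]
caddy [0.7024 0.1508 0.0161] [-0.3877 -0.3094]
tumbler [0.5614 0.158  0.0607] [-0.4428 -0.0526]
syrup [ 0.5888 -0.0076  0.0801] [ 0.2644 -0.4076]
long [[ 0.6575 -0.2819]
 [ 0.6465 -0.3728]
 [ 0.381  -0.3429]
 [ 0.3878 -0.249 ]] [ 0.5182 -0.3116] [0.0915 0.2672 0.0942 0.2717]
short [[0.5767 0.3296]
 [0.5587 0.2404]
 [0.3831 0.2748]
 [0.4024 0.3645]] [0.4802 0.3023] [0.0909 0.179  0.0918 0.1778]
```

Call:
jog_arm:
  hand: [0.075,0.075,0.075,0.075,0.075]
  travel:
    - [0.003,0.001,-0.04]
    - [0,0,-0.04]
    - [0,0,-0.04]
    - [0,0,-0.025]
    - [0,0,-0.01]
  yaw: [0,0,0,0,0]

```text
time_s: 2.8
position: [0.683, 0.1478, 0.0416]
tool_rot: [[-0.981, -0.196, -0.003], [-0.196, 0.981, -0.0], [0.003, 0.0, -1.0]]
ft_force: [-0.3, 0.1, 0.5]
grip_width: 0.075
gripper_force: 0.0
```

Call:
jog_arm:
  hand: [0.03,0.03,0.03,0.03,0.03]
  travel:
    - [0,0,0]
    - [0,0,0]
    - [0,0,0]
    - [0,0,0]
    - [0,0,0]
  yaw: [0,0,0,0,0]

```text
time_s: 3.42
position: [0.6843, 0.1478, 0.0447]
tool_rot: [[-0.981, -0.196, 0.002], [-0.196, 0.981, 0.0], [-0.002, -0.0, -1.0]]
ft_force: [-0.1, -0.5, 6.3]
grip_width: 0.0455
gripper_force: 33.3
```

Call:
jog_arm:
  hand: [0.03,0.03,0.03,0.03,0.03]
  travel:
    - [0,0,0.01]
    - [0,0,0.03]
    - [0,0,0.04]
    - [0,0,0.04]
    - [0,0,0.03]
  yaw: [0,0,0,0,0]

```text
time_s: 4.05
position: [0.6835, 0.1478, 0.1953]
tool_rot: [[-0.981, -0.196, 0.001], [-0.196, 0.981, -0.0], [-0.001, -0.0, -1.0]]
ft_force: [-0.1, 0.4, -2.6]
grip_width: 0.0455
gripper_force: 32.2
```

Call:
jog_arm:
  hand: [0.03,0.03,0.03,0.03,0.03]
  travel:
    - [-0.011,-0.03,0]
    - [-0.011,-0.03,0]
    - [-0.011,-0.03,0]
    - [-0.011,-0.03,0]
    - [-0.011,-0.03,0]
  yaw: [-0.021,-0.021,-0.021,-0.021,-0.021]

```text
time_s: 4.68
position: [0.6279, -0.0031, 0.1933]
tool_rot: [[-0.996, -0.091, -0.001], [-0.091, 0.996, 0.0], [0.001, 0.0, -1.0]]
ft_force: [0.8, 0.6, -2.9]
grip_width: 0.0455
gripper_force: 32.2
```

Call:
jog_arm:
  hand: [0.03,0.03,0.03,0.03,0.03]
  travel:
    - [-0.011,-0.031,0]
    - [-0.011,-0.031,0]
    - [-0.011,-0.031,0]
    - [-0.011,-0.031,0]
    - [-0.011,-0.031,0]
  yaw: [-0.021,-0.021,-0.021,-0.021,-0.021]

```text
time_s: 5.3
position: [0.5729, -0.158, 0.1934]
tool_rot: [[-1.0, 0.013, -0.001], [0.013, 1.0, 0.0], [0.001, 0.0, -1.0]]
ft_force: [0.5, -0.7, -2.9]
grip_width: 0.0458
gripper_force: 32.2
```

Call:
jog_arm:
  hand: [0.03,0.03,0.03,0.03,0.03]
  travel:
    - [-0.011,-0.031,0]
    - [-0.011,-0.031,0]
    - [-0.011,-0.031,0]
    - [-0.011,-0.031,0]
    - [-0.011,-0.031,0]
  yaw: [-0.021,-0.021,-0.021,-0.021,-0.021]

```text
time_s: 5.92
position: [0.518, -0.313, 0.1934]
tool_rot: [[-0.993, 0.118, -0.001], [0.118, 0.993, 0.001], [0.001, 0.0, -1.0]]
ft_force: [-0.1, -0.1, -3.7]
grip_width: 0.0454
gripper_force: 32.2
```

```bash
python3 -c "
from h import *
wshot('w2')"
```

```text
t 5.92 p [ 0.518  -0.313   0.1934] closing deg 83.2 tilt [-0.0007  0.0006 -1.    ] f [-0.1111 -0.1428 -3.6969] w 0.0454 gf 32.24152386188507
```

View pics/w2.png

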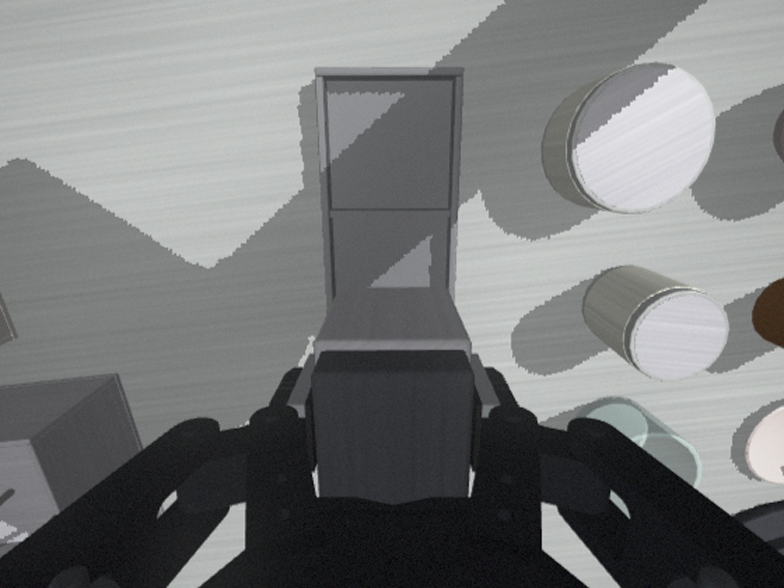

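The wrist view shows the long carrier's near-end rim corners at (316,69) and (463,69), and the first divider at row 210 from column 331 to 452. The milk tin top is at (680,335) and the big tin top at about (643,138).

```bash
python3 - <<'E'
from h import *
a,b=[wz('w2',p,.022) for p in((316,69),(463,69))];print(a,b,np.linalg.norm(a-b))
d1,d2=[wz('w2',p,.022) for p in((331,209),(452,209))];print('div',d1,d2,(d1+d2)/2)
for y in(-6,-6.5,-7):
    u=np.array([np.cos(np.radians(y)),np.sin(np.radians(y))]);print(y,[(a+b)/2+u*l for l in(.047,.136,.225)])
print('milk',wz('w2',(680,335),.072),'big',wz('w2',(643,138),.055))
# height of rim: wrist+top, and width along line
for p,t in[((316,69),(720,460)),((463,69),(603,452))]:
    o,d=wray('w2',p);n,u=full('tc',t);r=least_squares(lambda v:proj(n,o+d*v[0])-u,[.2]);print('rim',o+d*r.x[0],r.fun)
E
```

```text
[ 0.3815 -0.3454] [ 0.3924 -0.2539] 0.09219570613404941
div [ 0.468 -0.35 ] [ 0.4778 -0.2676] [ 0.4729 -0.3088]
-6 [array([ 0.4337, -0.3046]), array([ 0.5222, -0.3139]), array([ 0.6107, -0.3232])]
-6.5 [array([ 0.4336, -0.305 ]), array([ 0.522 , -0.3151]), array([ 0.6105, -0.3251])]
-7 [array([ 0.4336, -0.3054]), array([ 0.5219, -0.3162]), array([ 0.6102, -0.3271])]
milk [ 0.5664 -0.139 ] big [ 0.4468 -0.1581]
rim [ 0.3802 -0.3462  0.0162] [0.4491 0.4208]
rim [ 0.3902 -0.2518  0.0099] [-0.3786 -0.7799]
```

Call:
jog_arm:
  hand: [0.03,0.03,0.03,0.03,0.03]
  travel:
    - [0.002,-0.001,-0.04]
    - [0,0,-0.04]
    - [0,0,-0.035]
    - [0,0,-0.015]
    - [0,0,-0.007]
  yaw: [0,0,0,0,0]

```text
time_s: 6.6
position: [0.5208, -0.3133, 0.0563]
tool_rot: [[-0.993, 0.117, -0.0], [0.117, 0.993, -0.0], [0.0, -0.0, -1.0]]
ft_force: [-0.3, 0.5, -2.4]
grip_width: 0.0455
gripper_force: 32.1
```

Call:
jog_arm:
  hand: [0.03,0.03,0.03,0.03,0.03]
  travel:
    - [0,0,0]
    - [0,0,-0.002]
    - [0,0,-0.002]
    - [0,0,-0.002]
    - [0,0,0]
  yaw: [0,0,0,0,0]

```text
time_s: 7.22
position: [0.5206, -0.3132, 0.0502]
tool_rot: [[-0.993, 0.118, -0.0], [0.118, 0.993, 0.0], [0.0, 0.0, -1.0]]
ft_force: [-0.4, 0.2, -2.9]
grip_width: 0.0453
gripper_force: 32.1
```

Call:
jog_arm:
  hand: [0.03,0.03,0.03,0.03,0.03]
  travel:
    - [0,0,-0.001]
    - [0,0,-0.001]
    - [0,0,0]
    - [0,0,0]
    - [0,0,0]
  yaw: [0,0,0,0,0]

```text
time_s: 7.85
position: [0.5207, -0.3133, 0.0497]
tool_rot: [[-0.993, 0.117, 0.001], [0.117, 0.993, -0.001], [-0.001, -0.001, -1.0]]
ft_force: [-4.0, 1.5, 8.3]
grip_width: 0.0454
gripper_force: 33.5
```

Contact at 8 N on the floor. Release, rise and go over the milk tin.

Call:
jog_arm:
  hand: [0.055,0.065,0.07,0.07,0.07]
  travel:
    - [0,0,0]
    - [0,0,0]
    - [0,0,0]
    - [0,0,0.005]
    - [0,0,0.04]
  yaw: [0,0,0,0,0]

```text
time_s: 8.48
position: [0.5198, -0.3125, 0.0919]
tool_rot: [[-0.993, 0.118, -0.004], [0.118, 0.993, 0.004], [0.004, 0.003, -1.0]]
ft_force: [0.4, 0.7, 0.7]
grip_width: 0.0703
gripper_force: 0.0
```

Call:
jog_arm:
  hand: [0.08,0.08,0.08,0.08,0.08]
  travel:
    - [0,0,0.05]
    - [0.01,0.04,0.01]
    - [0.012,0.05,0]
    - [0.012,0.05,0]
    - [0.011,0.035,0]
  yaw: [0.023,0.023,0.023,0.023,0.023]

```text
time_s: 9.1
position: [0.5659, -0.1361, 0.1538]
tool_rot: [[-1.0, 0.001, 0.0], [0.001, 1.0, -0.0], [-0.0, -0.0, -1.0]]
ft_force: [0.7, 0.3, -0.3]
grip_width: 0.0799
gripper_force: 0.0
```

```bash
python3 -c "
from h import *
wshot('w3')"
```

```text
t 9.1 p [ 0.5659 -0.1361  0.1538] closing deg 89.9 tilt [ 0.0004 -0.     -1.    ] f [ 0.7167  0.3008 -0.2961] w 0.0799 gf 0.0
```

View pics/w3.png

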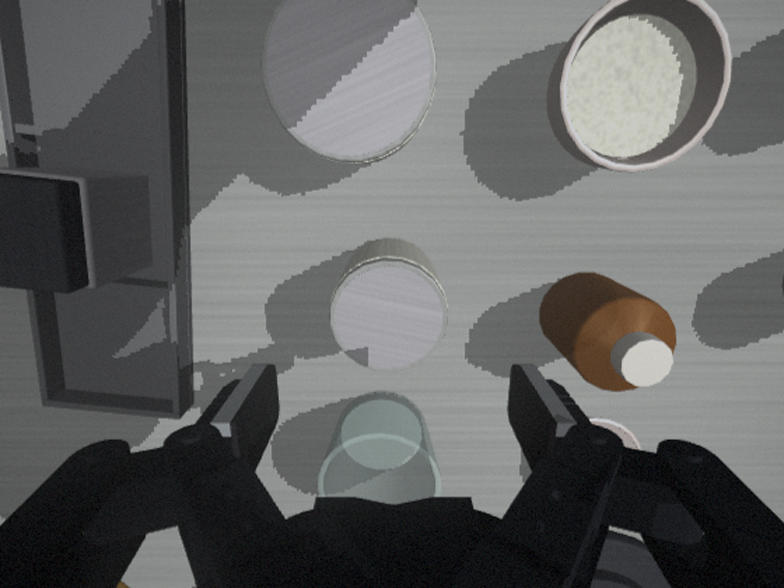

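The caddy is standing in the middle pocket. The milk tin top is centred at (389,315), the carrier's far-right rim corner at (181,415), and the syrup cap at (645,362).

```bash
python3 - <<'E'
from h import *
print(wz('w3',(389,315),.072),wz('w3',(181,416),.022),wz('w3',(41,404),.022),wz('w3',(649,362),.082))
for a in[((680,335),(389,315))]:
    o,d=wray('w2',a[0]);o2,d2=wray('w3',a[1]);s=np.linalg.lstsq(np.c_[d,-d2],o2-o,rcond=None)[0];print('milk 2 wrist',o+d*s[0],o2+d2*s[1])
E
```

```text
[ 0.566  -0.1386] [ 0.6574 -0.2829] [ 0.6479 -0.3771] [ 0.588  -0.0066]
milk 2 wrist [ 0.5666 -0.1386  0.0714] [ 0.5663 -0.1386  0.0713]
```

Call:
jog_arm:
  hand: [0.08,0.08,0.08,0.08,0.08]
  travel:
    - [0,-0.0025,0]
    - [0,0,-0.04]
    - [0,0,-0.04]
    - [0,0,-0.02]
    - [0,0,-0.01]
  yaw: [0,0,0,0,0]
  grip_force: 40

```text
time_s: 9.78
position: [0.5652, -0.1419, 0.0424]
tool_rot: [[-1.0, 0.004, -0.001], [0.004, 1.0, 0.0], [0.001, 0.0, -1.0]]
ft_force: [-0.3, 0.5, -1.0]
grip_width: 0.0801
gripper_force: 0.0
```

Call:
jog_arm:
  hand: [0.06,0.045,0.045,0.045,0.045]
  travel:
    - [0,0,0]
    - [0,0,0]
    - [0,0,0]
    - [0,0,0]
    - [0,0,0]
  yaw: [0,0,0,0,0]

```text
time_s: 10.4
position: [0.5658, -0.141, 0.0439]
tool_rot: [[-1.0, 0.003, 0.001], [0.003, 1.0, -0.001], [-0.001, -0.001, -1.0]]
ft_force: [-1.4, -1.9, 2.2]
grip_width: 0.061
gripper_force: 44.7
```

Call:
jog_arm:
  hand: [0.045,0.045,0.045,0.045,0.045]
  travel:
    - [0,0,0.01]
    - [0,0,0.03]
    - [0,0,0.04]
    - [0,0,0.04]
    - [0,0,0.02]
  yaw: [0,0,0,0,0]

```text
time_s: 11.02
position: [0.5659, -0.1405, 0.1858]
tool_rot: [[-1.0, 0.003, 0.003], [0.003, 1.0, -0.001], [-0.003, -0.001, -1.0]]
ft_force: [-0.4, -0.3, -4.6]
grip_width: 0.0613
gripper_force: 45.4
```

Call:
jog_arm:
  hand: [0.045,0.045,0.045,0.045,0.045]
  travel:
    - [0.01,-0.04,0]
    - [0.011,-0.048,0]
    - [0.011,-0.048,0]
    - [0.01,-0.0485,0]
    - [0,0,0]
  yaw: [-0.028,-0.03,-0.03,-0.03,0]

```text
time_s: 11.65
position: [0.6072, -0.3284, 0.1822]
tool_rot: [[-0.992, 0.124, -0.001], [0.124, 0.992, 0.0], [0.001, 0.0, -1.0]]
ft_force: [0.3, 0.5, -4.2]
grip_width: 0.0613
gripper_force: 45.9
```

Call:
jog_arm:
  hand: [0.045,0.045,0.045,0.045,0.045]
  travel:
    - [0,0,-0.04]
    - [0,0,-0.04]
    - [0,0,-0.03]
    - [0,0,-0.015]
    - [0,0,-0.004]
  yaw: [0,0,0,0,0]

```text
time_s: 12.28
position: [0.6077, -0.3247, 0.0541]
tool_rot: [[-0.993, 0.12, -0.001], [0.12, 0.993, 0.001], [0.001, 0.001, -1.0]]
ft_force: [0.2, 0.2, -3.1]
grip_width: 0.0614
gripper_force: 46.0
```

```bash
python3 -c "
from h import *
st()"
```

```text
t 12.28 p [ 0.6077 -0.3247  0.0541] closing deg 83.1 tilt [-0.0006  0.0006 -1.    ] f [ 0.2296  0.2463 -3.1468] w 0.0614 gf 45.981173515319824
```

Call:
jog_arm:
  hand: [0.045,0.045,0.045,0.045,0.045]
  travel:
    - [0,0,-0.002]
    - [0,0,-0.002]
    - [0,0,-0.001]
    - [0,0,-0.001]
    - [0,0,0]
  yaw: [0,0,0,0,0]

```text
time_s: 12.9
position: [0.6078, -0.3253, 0.0489]
tool_rot: [[-0.993, 0.121, 0.001], [0.121, 0.993, -0.0], [-0.001, -0.0, -1.0]]
ft_force: [-0.6, 0.9, -0.0]
grip_width: 0.0611
gripper_force: 46.3
```

Call:
jog_arm:
  hand: [0.045,0.045,0.068,0.075,0.075]
  travel:
    - [0,0,-0.001]
    - [0,0,0]
    - [0,0,0]
    - [0,0,0]
    - [0,0,0]
  yaw: [0,0,0,0,0]

```text
time_s: 13.52
position: [0.6077, -0.3253, 0.0473]
tool_rot: [[-0.993, 0.121, 0.0], [0.121, 0.993, -0.0], [-0.0, -0.0, -1.0]]
ft_force: [0.1, -0.2, -1.0]
grip_width: 0.0748
gripper_force: 0.0
```

Call:
jog_arm:
  hand: [0.075,0.075,0.08,0.08,0.08]
  travel:
    - [0,0,0.01]
    - [0,0,0.04]
    - [0,0,0.05]
    - [0,0,0.05]
    - [0,0,0]
  yaw: [0,0,0,0,0]

```text
time_s: 14.15
position: [0.6088, -0.326, 0.203]
tool_rot: [[-0.993, 0.12, 0.008], [0.12, 0.993, -0.006], [-0.008, -0.005, -1.0]]
ft_force: [-0.9, -0.0, -0.4]
grip_width: 0.08
gripper_force: 0.0
```

Call:
jog_arm:
  hand: [0.08,0.08,0.08,0.08,0.08]
  travel:
    - [-0.012,0.031,0]
    - [-0.012,0.031,0]
    - [-0.012,0.031,0]
    - [-0.012,0.031,0]
    - [-0.012,0.031,0]
  yaw: [0.008,0.008,0.008,0.008,0.008]

```text
time_s: 14.78
position: [0.5469, -0.1691, 0.1968]
tool_rot: [[-0.997, 0.081, -0.001], [0.081, 0.997, 0.001], [0.001, 0.0, -1.0]]
ft_force: [1.0, 0.5, -0.6]
grip_width: 0.0801
gripper_force: 0.0
```

Call:
jog_arm:
  hand: [0.08,0.08,0.08,0.08,0.08]
  travel:
    - [-0.012,0.031,0]
    - [-0.012,0.031,0]
    - [-0.012,0.031,0]
    - [-0.012,0.031,0]
    - [-0.012,0.031,0]
  yaw: [0.008,0.008,0.008,0.008,0.008]

```text
time_s: 15.4
position: [0.4869, -0.0142, 0.1969]
tool_rot: [[-0.999, 0.041, -0.001], [0.041, 0.999, 0.0], [0.001, 0.0, -1.0]]
ft_force: [0.6, 0.6, -0.9]
grip_width: 0.0806
gripper_force: 0.0
```

Call:
jog_arm:
  hand: [0.08,0.08,0.08,0.08,0.08]
  travel:
    - [-0.012,0.03,0]
    - [-0.012,0.03,0]
    - [-0.012,0.03,0]
    - [-0.012,0.03,0]
    - [-0.012,0.03,0]
  yaw: [0.008,0.008,0.008,0.008,0.008]

```text
time_s: 16.02
position: [0.4269, 0.1357, 0.197]
tool_rot: [[-1.0, 0.001, -0.001], [0.001, 1.0, -0.0], [0.001, -0.0, -1.0]]
ft_force: [-0.3, 0.4, -0.4]
grip_width: 0.0801
gripper_force: 0.0
```

```bash
python3 -c "
from h import *
wshot('w4')"
```

```text
t 16.02 p [0.4269 0.1357 0.197 ] closing deg 90.0 tilt [-0.0006 -0.     -1.    ] f [-0.293   0.4375 -0.4257] w 0.0801 gf 0.0
```

View pics/w4.png

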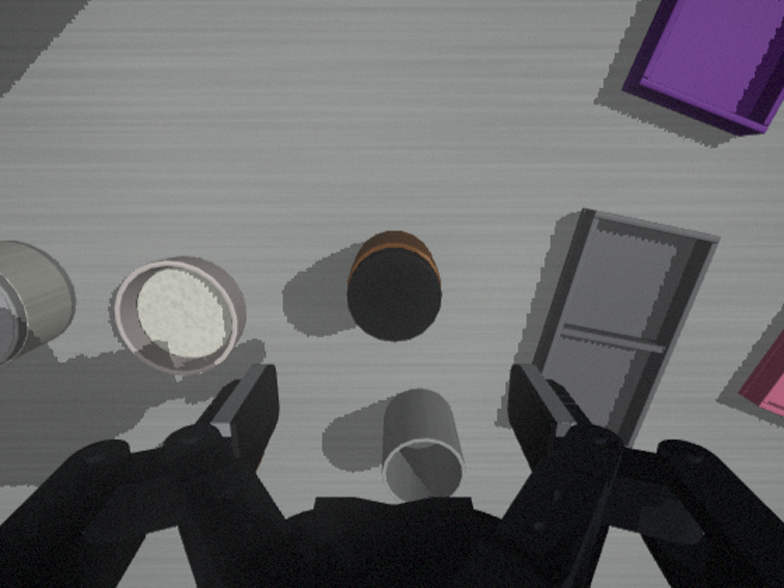

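The wrist view shows the jar lid centred at (394,293). The short carrier's near rim corners are at (584,210) and (718,239), its divider ends at (564,330) and (661,349), and the tumbler rim at (424,470).

```bash
python3 - <<'E'
from h import *
print('jar',wz('w4',(394,293),.077))
a,b,c,d=[wz('w4',p,.022) for p in((584,210),(718,239),(563,329),(662,349))];print(a,b,np.linalg.norm(a-b),(a+b)/2,'div',c,d,(c+d)/2)
e,f=wz('w1',(688,181),.022),wz('w1',(572,126),.022);m=((a+b)/2+(e+f)/2)/2;v=(e+f-a-b)/2;L=np.linalg.norm(v);v/=L
print('short ctr',m,'L',L,'yaw',np.degrees(np.arctan2(v[1],v[0])),'near',m-v*.0445,'far',m+v*.0445)
o,d=wray('w4',(394,293));n,u=full('tc',(119,399));r=least_squares(lambda v:proj(n,o+d*v[0])-u,[.2]);print('jar3d',o+d*r.x[0],r.fun)
print('tumbler',wz('w4',(424,470),.07))
E
```

```text
jar [0.4265 0.1359]
[0.3829 0.2681] [0.4032 0.3657] 0.09969598198743851 [0.3931 0.3169] div [0.4714 0.2636] [0.4879 0.3414] [0.4796 0.3025]
short ctr [0.4818 0.3016] L 0.1801616700542006 yaw -9.77327454418777 near [0.438  0.3092] far [0.5257 0.2941]
jar3d [0.4277 0.1359 0.073 ] [-0.0117 -0.002 ]
tumbler [0.5591 0.157 ]
```

Call:
jog_arm:
  hand: [0.08,0.08,0.08,0.08,0.08]
  travel:
    - [0,0,-0.04]
    - [0,0,-0.045]
    - [0,0,-0.04]
    - [0,0,-0.02]
    - [0,0,-0.008]
  yaw: [0,0,0,0,0]

```text
time_s: 16.7
position: [0.4271, 0.1346, 0.0433]
tool_rot: [[-1.0, 0.001, -0.002], [0.001, 1.0, -0.0], [0.002, -0.0, -1.0]]
ft_force: [0.3, -0.2, 0.3]
grip_width: 0.0801
gripper_force: 0.0
```

Call:
jog_arm:
  hand: [0.06,0.045,0.045,0.045,0.045]
  travel:
    - [0,0,0]
    - [0,0,0]
    - [0,0,0]
    - [0,0,0]
    - [0,0,0]
  yaw: [0,0,0,0,0]

```text
time_s: 17.32
position: [0.428, 0.1348, 0.0449]
tool_rot: [[-1.0, 0.001, 0.001], [0.001, 1.0, 0.0], [-0.001, 0.0, -1.0]]
ft_force: [-0.2, 0.9, 6.2]
grip_width: 0.0607
gripper_force: 44.2
```

Call:
jog_arm:
  hand: [0.045,0.045,0.045,0.045,0.045]
  travel:
    - [0,0,0.01]
    - [0,0,0.03]
    - [0,0,0.04]
    - [0,0,0.04]
    - [0,0,0.02]
  yaw: [0,0,0,0,0]

```text
time_s: 17.95
position: [0.4278, 0.1348, 0.1867]
tool_rot: [[-1.0, 0.001, 0.003], [0.001, 1.0, 0.0], [-0.003, 0.0, -1.0]]
ft_force: [0.2, -1.1, -3.6]
grip_width: 0.0609
gripper_force: 44.6
```

Call:
jog_arm:
  hand: [0.045,0.045,0.045,0.045,0.045]
  travel:
    - [0,-0.035,0]
    - [0,-0.045,0]
    - [0.001,-0.045,0]
    - [0,-0.045,0]
    - [0.001,-0.045,0]
  yaw: [-0.012,-0.012,-0.012,-0.012,-0.012]

```text
time_s: 18.58
position: [0.4292, -0.0815, 0.1847]
tool_rot: [[-0.998, 0.061, -0.0], [0.061, 0.998, 0.0], [0.0, 0.0, -1.0]]
ft_force: [2.0, -0.6, -2.1]
grip_width: 0.061
gripper_force: 44.7
```

Call:
jog_arm:
  hand: [0.045,0.045,0.045,0.045,0.045]
  travel:
    - [0,-0.045,0]
    - [0,-0.045,0]
    - [0.001,-0.045,0]
    - [0,-0.045,0]
    - [0.001,-0.045,0]
  yaw: [-0.012,-0.012,-0.012,-0.012,-0.012]

```text
time_s: 19.2
position: [0.4312, -0.3065, 0.1846]
tool_rot: [[-0.993, 0.121, -0.0], [0.121, 0.993, 0.001], [0.0, 0.0, -1.0]]
ft_force: [0.2, -0.4, -2.1]
grip_width: 0.0608
gripper_force: 44.7
```

Call:
jog_arm:
  hand: [0.045,0.045,0.045,0.045,0.045]
  travel:
    - [0,0,0]
    - [0,0,-0.03]
    - [0,0,-0.03]
    - [0,0,-0.02]
    - [0,0,0]
  yaw: [0,0,0,0,0]

```text
time_s: 19.82
position: [0.4311, -0.3038, 0.1035]
tool_rot: [[-0.993, 0.12, -0.002], [0.12, 0.993, 0.003], [0.003, 0.002, -1.0]]
ft_force: [0.4, 0.2, -1.8]
grip_width: 0.0605
gripper_force: 44.8
```

Call:
jog_arm:
  hand: [0.045,0.045,0.045,0.045,0.045]
  travel:
    - [0,-0.001,-0.025]
    - [0,0,-0.018]
    - [0,0,-0.006]
    - [0,0,0]
    - [0,0,0]
  yaw: [0,0,0,0,0]

```text
time_s: 20.45
position: [0.432, -0.3065, 0.0563]
tool_rot: [[-0.993, 0.12, 0.001], [0.12, 0.993, -0.001], [-0.001, -0.001, -1.0]]
ft_force: [0.4, 0.3, -2.3]
grip_width: 0.0605
gripper_force: 44.9
```

Call:
jog_arm:
  hand: [0.045,0.045,0.045,0.045,0.045]
  travel:
    - [0,0,-0.002]
    - [0,0,-0.001]
    - [0,0,-0.001]
    - [0,0,-0.001]
    - [0,0,0]
  yaw: [0,0,0,0,0]

```text
time_s: 21.08
position: [0.4316, -0.3062, 0.0502]
tool_rot: [[-0.993, 0.121, -0.0], [0.121, 0.993, 0.0], [0.0, 0.0, -1.0]]
ft_force: [0.4, -0.4, -2.7]
grip_width: 0.0608
gripper_force: 44.9
```

Call:
jog_arm:
  hand: [0.045,0.045,0.045,0.045,0.045]
  travel:
    - [0,0,-0.001]
    - [0,0,-0.001]
    - [0,0,0]
    - [0,0,0]
    - [0,0,0]
  yaw: [0,0,0,0,0]

```text
time_s: 21.7
position: [0.4317, -0.3063, 0.0498]
tool_rot: [[-0.993, 0.12, 0.001], [0.12, 0.993, -0.001], [-0.001, -0.001, -1.0]]
ft_force: [-4.8, 3.2, 14.4]
grip_width: 0.0608
gripper_force: 46.7
```

Call:
jog_arm:
  hand: [0.065,0.073,0.075,0.075,0.075]
  travel:
    - [0,0,0]
    - [0,0,0]
    - [0,0,0]
    - [0,0,0.01]
    - [0,0,0.04]
  yaw: [0,0,0,0,0]

```text
time_s: 22.32
position: [0.431, -0.3056, 0.0979]
tool_rot: [[-0.993, 0.121, -0.003], [0.121, 0.993, 0.003], [0.003, 0.003, -1.0]]
ft_force: [-1.2, -0.0, 0.1]
grip_width: 0.0749
gripper_force: 0.0
```

Call:
jog_arm:
  hand: [0.08,0.08,0.08,0.08,0.08]
  travel:
    - [0,0,0.05]
    - [0,0,0.05]
    - [0.02,0.038,0]
    - [0.02,0.038,0]
    - [0.02,0.038,0]
  yaw: [0,0,0.015,0.015,0.015]

```text
time_s: 22.95
position: [0.4921, -0.191, 0.1991]
tool_rot: [[-0.997, 0.076, 0.001], [0.076, 0.997, -0.0], [-0.001, -0.0, -1.0]]
ft_force: [1.0, -0.6, 0.4]
grip_width: 0.0803
gripper_force: 0.0
```

Call:
jog_arm:
  hand: [0.08,0.08,0.08,0.08,0.08]
  travel:
    - [0.02,0.038,0]
    - [0.02,0.038,0]
    - [0.02,0.038,0]
    - [0.02,0.038,0]
    - [0.016,0.033,0]
  yaw: [0.015,0.015,0.015,0.015,0.015]

```text
time_s: 23.58
position: [0.5881, -0.0057, 0.199]
tool_rot: [[-1.0, -0.0, 0.0], [-0.0, 1.0, -0.0], [-0.0, -0.0, -1.0]]
ft_force: [0.1, -1.1, 0.3]
grip_width: 0.0797
gripper_force: 0.0
```

```bash
python3 -c "
from h import *
wshot('w5')"
```

```text
t 23.57 p [ 0.5881 -0.0057  0.199 ] closing deg 90.0 tilt [ 0.0005 -0.0001 -1.    ] f [ 0.1321 -1.0849  0.2833] w 0.0797 gf 0.0
```

View pics/w5.png

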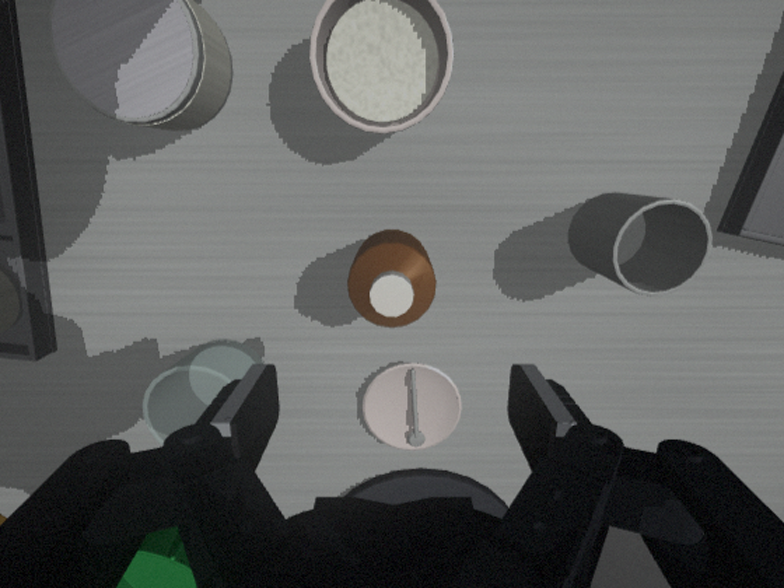

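The syrup cap is centred between the fingers at (391,296), so I'll descend and grip.

Call:
jog_arm:
  hand: [0.08,0.08,0.08,0.08,0.08]
  travel:
    - [0,-0.001,-0.04]
    - [0,0,-0.045]
    - [0,0,-0.04]
    - [0,0,-0.02]
    - [0,0,-0.01]
  yaw: [0,0,0,0,0]

```text
time_s: 24.25
position: [0.5874, -0.0083, 0.0428]
tool_rot: [[-1.0, 0.001, -0.001], [0.001, 1.0, 0.0], [0.001, 0.0, -1.0]]
ft_force: [0.2, -0.3, -0.2]
grip_width: 0.0799
gripper_force: 0.0
```

Call:
jog_arm:
  hand: [0.06,0.042,0.042,0.042,0.042]
  travel:
    - [0,0,0]
    - [0,0,0]
    - [0,0,0]
    - [0,0,0]
    - [0,0,0]
  yaw: [0,0,0,0,0]

```text
time_s: 24.88
position: [0.5882, -0.0083, 0.0445]
tool_rot: [[-1.0, 0.001, 0.002], [0.001, 1.0, -0.0], [-0.002, -0.0, -1.0]]
ft_force: [-1.0, -0.1, 6.1]
grip_width: 0.0567
gripper_force: 43.7
```

Call:
jog_arm:
  hand: [0.042,0.042,0.042,0.042,0.042]
  travel:
    - [0,0,0.01]
    - [0,0,0.03]
    - [0,0,0.04]
    - [0,0,0.04]
    - [0,0,0.02]
  yaw: [0,0,0,0,0]

```text
time_s: 25.5
position: [0.5879, -0.0082, 0.1859]
tool_rot: [[-1.0, 0.001, 0.003], [0.001, 1.0, -0.001], [-0.003, -0.001, -1.0]]
ft_force: [-0.0, -0.4, -3.4]
grip_width: 0.057
gripper_force: 43.7
```

Call:
jog_arm:
  hand: [0.042,0.042,0.042,0.042,0.042]
  travel:
    - [-0.015,0.032,0]
    - [-0.015,0.032,0]
    - [-0.015,0.032,0]
    - [-0.015,0.032,0]
    - [-0.015,0.032,0]
  yaw: [-0.019,-0.019,-0.019,-0.019,-0.019]

```text
time_s: 26.12
position: [0.5118, 0.1527, 0.1836]
tool_rot: [[-0.995, 0.096, -0.0], [0.096, 0.995, -0.0], [0.0, -0.0, -1.0]]
ft_force: [-0.6, 0.1, -2.1]
grip_width: 0.057
gripper_force: 43.6
```

Call:
jog_arm:
  hand: [0.042,0.042,0.042,0.042,0.042]
  travel:
    - [-0.015,0.032,0]
    - [-0.015,0.032,0]
    - [-0.015,0.032,0]
    - [-0.015,0.032,0]
    - [-0.015,0.032,0]
  yaw: [-0.019,-0.019,-0.019,-0.019,-0.019]

```text
time_s: 26.75
position: [0.4368, 0.3127, 0.1836]
tool_rot: [[-0.982, 0.19, -0.0], [0.19, 0.982, -0.0], [0.0, -0.0, -1.0]]
ft_force: [0.3, -0.7, -2.8]
grip_width: 0.0568
gripper_force: 43.6
```

Call:
jog_arm:
  hand: [0.042,0.042,0.042,0.042,0.042]
  travel:
    - [0,0,0]
    - [0,-0.001,-0.03]
    - [0,0,-0.03]
    - [0,0,-0.02]
    - [0,0,0]
  yaw: [0,0,0,0,0]

```text
time_s: 27.38
position: [0.4374, 0.3099, 0.1024]
tool_rot: [[-0.982, 0.19, -0.003], [0.19, 0.982, -0.001], [0.002, -0.002, -1.0]]
ft_force: [-0.3, 0.2, -1.7]
grip_width: 0.0569
gripper_force: 43.6
```

Call:
jog_arm:
  hand: [0.042,0.042,0.042,0.042,0.042]
  travel:
    - [0,0,-0.025]
    - [0,0,-0.018]
    - [0,0,-0.005]
    - [0,0,0]
    - [0,0,0]
  yaw: [0,0,0,0,0]

```text
time_s: 28.0
position: [0.4382, 0.3109, 0.0563]
tool_rot: [[-0.982, 0.19, 0.002], [0.19, 0.982, 0.001], [-0.001, 0.001, -1.0]]
ft_force: [0.5, 0.2, -2.4]
grip_width: 0.0567
gripper_force: 43.7
```

Call:
jog_arm:
  hand: [0.042,0.042,0.042,0.042,0.042]
  travel:
    - [0,0,-0.002]
    - [0,0,-0.002]
    - [0,0,-0.001]
    - [0,0,-0.001]
    - [0,0,0]
  yaw: [0,0,0,0,0]

```text
time_s: 28.62
position: [0.4376, 0.3108, 0.0495]
tool_rot: [[-0.982, 0.19, 0.0], [0.19, 0.982, -0.0], [-0.0, 0.0, -1.0]]
ft_force: [-0.9, -1.2, 0.8]
grip_width: 0.0568
gripper_force: 44.0
```

Call:
jog_arm:
  hand: [0.042,0.065,0.072,0.072,0.072]
  travel:
    - [0,0,-0.0005]
    - [0,0,0]
    - [0,0,0]
    - [0,0,0]
    - [0,0,0.01]
  yaw: [0,0,0,0,0]

```text
time_s: 29.25
position: [0.4374, 0.3106, 0.0587]
tool_rot: [[-0.982, 0.19, -0.001], [0.19, 0.982, -0.001], [0.001, -0.001, -1.0]]
ft_force: [0.5, -1.1, -0.3]
grip_width: 0.0719
gripper_force: 0.0
```

Call:
jog_arm:
  hand: [0.072,0.08,0.08,0.08,0.08]
  travel:
    - [0,0,0.04]
    - [0,0,0.05]
    - [0,0,0.05]
    - [0.02,-0.025,0]
    - [0.02,-0.025,0]
  yaw: [0,0,0,0.027,0.027]

```text
time_s: 29.88
position: [0.478, 0.2603, 0.2003]
tool_rot: [[-0.991, 0.135, 0.002], [0.135, 0.991, 0.001], [-0.002, 0.001, -1.0]]
ft_force: [0.7, -1.2, -0.3]
grip_width: 0.0804
gripper_force: 0.0
```

Call:
jog_arm:
  hand: [0.08,0.08,0.08,0.08,0.08]
  travel:
    - [0.02,-0.025,0]
    - [0.02,-0.025,0]
    - [0.02,-0.025,0]
    - [0.023,-0.028,0]
    - [0,0,0]
  yaw: [0.027,0.027,0.027,0.027,0.027]

```text
time_s: 30.5
position: [0.5617, 0.1561, 0.1991]
tool_rot: [[-1.0, 0.004, 0.001], [0.004, 1.0, -0.0], [-0.001, -0.0, -1.0]]
ft_force: [-0.4, 0.5, 0.6]
grip_width: 0.0803
gripper_force: 0.0
```

```bash
python3 -c "
from h import *
wshot('w6')"
```

```text
t 30.5 p [0.5617 0.1561 0.1991] closing deg 89.8 tilt [ 0.0006 -0.0002 -1.    ] f [-0.3846  0.4799  0.5691] w 0.0803 gf 0.0
```

View pics/w6.png

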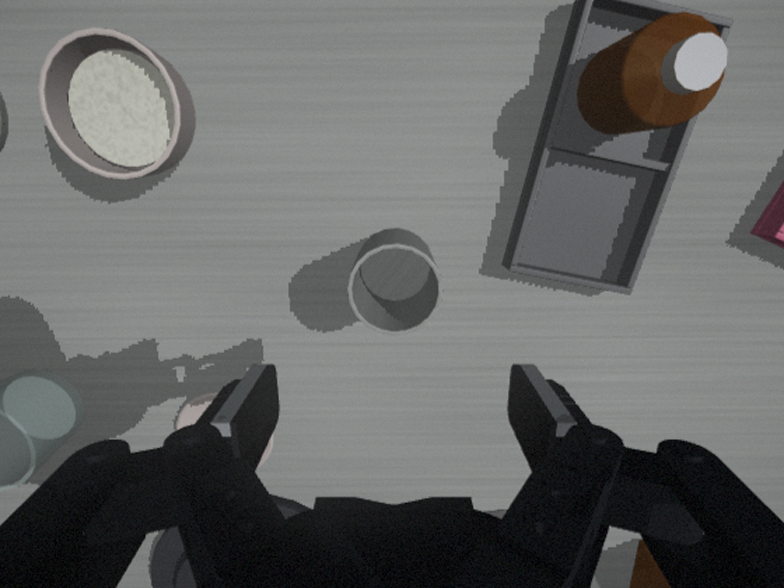

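The syrup stands in the near pocket. The tumbler rim is centred at (394,287), the far pocket's end corners are at (507,268) and (631,292), and its divider ends at (550,150) and (668,166).

```bash
python3 -c "
from h import *
print(wz('w6',(394,287),.07))
q=np.array([wz('w6',p,.022) for p in((507,268),(631,292),(550,150),(668,166))]);print(q,q[:2].mean(0),q[2:].mean(0))"
```

```text
[0.5603 0.1564]
[[0.5599 0.2387]
 [0.5785 0.3319]
 [0.4786 0.2617]
 [0.4892 0.3429]] [0.5692 0.2853] [0.4839 0.3023]
```

Call:
jog_arm:
  hand: [0.08,0.08,0.08,0.08,0.08]
  travel:
    - [0,0.001,-0.04]
    - [0,0,-0.045]
    - [0,0,-0.04]
    - [0,0,-0.02]
    - [0,0,-0.01]
  yaw: [0,0,0,0,0]
  grip_force: 30

```text
time_s: 31.18
position: [0.5598, 0.1596, 0.0433]
tool_rot: [[-1.0, 0.001, -0.001], [0.001, 1.0, 0.0], [0.001, 0.0, -1.0]]
ft_force: [-0.7, 0.8, -0.1]
grip_width: 0.0801
gripper_force: 0.0
```

Call:
jog_arm:
  hand: [0.06,0.045,0.045,0.045,0.045]
  travel:
    - [0,0,0]
    - [0,0,0]
    - [0,0,0]
    - [0,0,0]
    - [0,0,0]
  yaw: [0,0,0,0,0]

```text
time_s: 31.8
position: [0.561, 0.1589, 0.0446]
tool_rot: [[-1.0, 0.002, 0.001], [0.002, 1.0, 0.0], [-0.001, 0.0, -1.0]]
ft_force: [-1.8, 1.4, 5.8]
grip_width: 0.0603
gripper_force: 33.2
```

Call:
jog_arm:
  hand: [0.045,0.045,0.045,0.045,0.045]
  travel:
    - [0,0,0.01]
    - [0,0,0.03]
    - [0,0,0.04]
    - [0,0,0.04]
    - [0,0,0.02]
  yaw: [0,0,0,0,0]

```text
time_s: 32.42
position: [0.561, 0.1587, 0.1865]
tool_rot: [[-1.0, 0.002, 0.003], [0.002, 1.0, 0.0], [-0.003, 0.0, -1.0]]
ft_force: [-0.6, -0.4, -2.5]
grip_width: 0.0606
gripper_force: 33.1
```

Call:
jog_arm:
  hand: [0.045,0.045,0.045,0.045,0.045]
  travel:
    - [-0.007,0.027,0]
    - [-0.007,0.027,0]
    - [-0.007,0.027,0]
    - [-0.007,0.027,0]
    - [-0.0075,0.027,0]
  yaw: [-0.038,-0.038,-0.038,-0.038,-0.038]

```text
time_s: 33.05
position: [0.5247, 0.2945, 0.1841]
tool_rot: [[-0.981, 0.192, -0.0], [0.192, 0.981, -0.0], [0.0, -0.0, -1.0]]
ft_force: [0.1, 1.0, -1.1]
grip_width: 0.0604
gripper_force: 33.1
```

Call:
jog_arm:
  hand: [0.045,0.045,0.045,0.045,0.045]
  travel:
    - [0,0,0]
    - [0,0,-0.03]
    - [0,0,-0.03]
    - [0,0,-0.02]
    - [0,0,0]
  yaw: [0,0,0,0,0]

```text
time_s: 33.67
position: [0.5248, 0.2927, 0.1028]
tool_rot: [[-0.982, 0.191, -0.003], [0.191, 0.982, -0.001], [0.003, -0.002, -1.0]]
ft_force: [0.5, -0.0, -0.3]
grip_width: 0.0602
gripper_force: 33.1
```

Call:
jog_arm:
  hand: [0.045,0.045,0.045,0.045,0.045]
  travel:
    - [0,0,-0.025]
    - [0,0,-0.018]
    - [0,0,-0.005]
    - [0,0,0]
    - [0,0,0]
  yaw: [0,0,0,0,0]

```text
time_s: 34.3
position: [0.5257, 0.2939, 0.0569]
tool_rot: [[-0.982, 0.191, 0.002], [0.191, 0.982, 0.0], [-0.002, 0.001, -1.0]]
ft_force: [-0.0, 0.3, -1.2]
grip_width: 0.0605
gripper_force: 33.2
```

Call:
jog_arm:
  hand: [0.045,0.045,0.045,0.045,0.045]
  travel:
    - [0,0,-0.002]
    - [0,0,-0.002]
    - [0,0,-0.001]
    - [0,0,-0.001]
    - [0,0,0]
  yaw: [0,0,0,0,0]

```text
time_s: 34.92
position: [0.5251, 0.2938, 0.0498]
tool_rot: [[-0.982, 0.191, -0.0], [0.191, 0.982, -0.0], [0.0, -0.0, -1.0]]
ft_force: [-0.4, 1.2, -1.7]
grip_width: 0.0601
gripper_force: 33.2
```

Call:
jog_arm:
  hand: [0.045,0.045,0.045,0.045,0.045]
  travel:
    - [0,0,-0.001]
    - [0,0,-0.0005]
    - [0,0,0]
    - [0,0,0]
    - [0,0,0]
  yaw: [0,0,0,0,0]

```text
time_s: 35.55
position: [0.5252, 0.2938, 0.0496]
tool_rot: [[-0.982, 0.19, 0.001], [0.19, 0.982, 0.0], [-0.001, 0.0, -1.0]]
ft_force: [-4.2, -1.1, 9.1]
grip_width: 0.0599
gripper_force: 33.9
```

Contact. Release, rise and back off toward the start side.

Call:
jog_arm:
  hand: [0.065,0.073,0.075,0.075,0.075]
  travel:
    - [0,0,0]
    - [0,0,0]
    - [0,0,0]
    - [0,0,0.01]
    - [0,0,0.04]
  yaw: [0,0,0,0,0]

```text
time_s: 36.17
position: [0.5243, 0.2934, 0.0976]
tool_rot: [[-0.982, 0.191, -0.004], [0.191, 0.982, -0.001], [0.004, -0.002, -1.0]]
ft_force: [0.6, -0.3, 0.9]
grip_width: 0.0751
gripper_force: 0.0
```

Call:
jog_arm:
  hand: [0.08,0.08,0.08,0.08,0.08]
  travel:
    - [0,0,0.05]
    - [0,0,0.05]
    - [0,0,0.04]
    - [-0.04,0.03,0.01]
    - [-0.04,0.03,0]
  yaw: [0,0,0,0,0]

```text
time_s: 36.8
position: [0.4445, 0.3543, 0.2501]
tool_rot: [[-0.981, 0.192, 0.003], [0.192, 0.981, 0.001], [-0.002, 0.002, -1.0]]
ft_force: [-0.4, 1.7, -0.1]
grip_width: 0.0799
gripper_force: 0.0
```

Call:
jog_arm:
  hand: [0.08,0.08,0.08,0.08,0.08]
  travel:
    - [-0.04,0.03,0]
    - [-0.04,0.03,0]
    - [-0.04,0.03,0]
    - [-0.04,0.03,0]
    - [-0.04,0.03,0]
  yaw: [0,0,0,0,0]

```text
time_s: 37.42
position: [0.2437, 0.5045, 0.2491]
tool_rot: [[-0.982, 0.191, 0.001], [0.191, 0.982, 0.001], [-0.0, 0.001, -1.0]]
ft_force: [0.6, 0.3, -0.8]
grip_width: 0.0801
gripper_force: 0.0
```

```bash
python3 - <<'E'
from h import *
st()
a=env.get_image('top')[80:290,120:480,::-1];b=env.get_image('side')[150:360,190:550,::-1]
cv2.imwrite('pics/fin.png',cv2.resize(np.vstack([a,b]),(514,600),interpolation=cv2.INTER_CUBIC))
E
```

```text
t 37.42 p [0.2437 0.5045 0.2491] closing deg 79.0 tilt [ 0.0006  0.0007 -1.    ] f [ 0.5541  0.2582 -0.7975] w 0.0801 gf 0.0
```

View pics/fin.png

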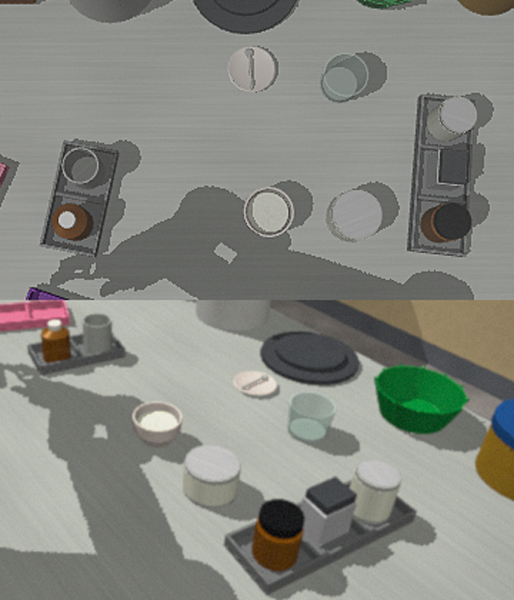

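Both views show all five things upright in their own pockets: jar (278,530), caddy (328,508) and milk tin (375,490) in the long carrier, syrup and tumbler in the short one. The bowl, big tin and glass have not moved.

```bash
python3 -c "
from rig import env
print(env.close_job())"
```

```text
the job is handed in; nothing more can be done
None
```

Both orders are packed and the job is handed in at about 38 s: tea caddy in the middle of the long carrier, milk tin at its far end and coffee jar at its near end, syrup bottle and steel tumbler in the short carrier, all upright, with the big tin, sugar bowl and drinking glass left where they stood.

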